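# Show a freshly sized ring to the inspection camera

### The arm

A 6-joint arm with a two-finger parallel gripper is mounted at the origin on the work surface. World frame = base frame: x ahead of the robot, y to its left, z up, the work surface at z = 0. Lengths are in m, angles in rad, forces in N, time in s.
With the tool pointing down it reaches from about 0.25 to 0.725 m from the base axis. Payload 4 kg.
Tool frame: the origin (TCP) lies on the centre line of the jaws, within the pads' length; the fingertips stand 17 mm ahead of it and the grasp point (between the pads) lies 2 mm behind it; z points along the fingers, y is the line along which they close (so a half turn about z gives the same grasp; the last joint's range is limited). The gripper opens to 85 mm and grips with 20 to 120 N. Pads are 22 mm wide; open, the fingers measure 114 mm over their backs; the gripper's body (76 mm by 85 mm) begins 54 mm behind the grasp point. The pads swing forward as they close: fully open they stand 13 mm farther back than shut.
Start: joints at [1.179, 0.241, 0.005, 1.335, 0, 1.571], TCP at [0.191, 0.462, 0.248] pointing down, gripper open.
Joint ranges: [-2.72, 2.72], [-1.05, 1.87], [-1.09, 1.28], [-1.99, 2.15], [-1.42, 1.44], [-3.14, 3.14]. Speed limits (rad/s): [2.79, 2.79, 3.14, 3.14, 3.14, 3.14].

### API

Orientations are given as a unit quaternion [x, y, z, w].
In Python, from workcell import bot, camera, get_calibration gives the robot as it stands.
- The arm moves only by the tool apply_moves, never from a script. Its argument "steps" is a list of rows, each a list of 3 entries, a list of its own where there are three numbers: the shift along the tool's x, y, z as a fraction of full scale, then the turn, a rotation vector about the tool's x, y, z as a fraction of full scale, then the opening, from 0 (shut) to 1 (fully open). A call has exactly 8 rows; each row shifts and turns the commanded pose from where the row before left it, along the tool's axes as they then stand; what a row does not reach is not made up. Full scale, the value 1, is 20 cm for a shift and pi rad for a turn. A row lasts 1/12 s, in which the tool goes at most 41.7 mm and 7.16 degrees, less where a joint would pass 70% of its speed; a pose out of reach is approached as far as the arm can. A call with a number of a shift or a turn outside -1 to 1 is refused whole. A call with a gripper value outside its range is refused whole. The fingers move at their own pace and stop on an object; the grip force is fixed at half the most. Time passes only in rows, so rows that do not move let the fingers close, or fill a call up. It gives the time, the measured TCP pose, the force, the opening and the grip force at its end, in the units of the state.
- bot.get_obs(): the state, without advancing time (a new reading comes with each control period).
- camera(name): name is "side" or "top"; returns (picture, depth): 384x512x3 uint8, red, green, blue; 384x512 float32, m along the optical axis (not along the pixel's ray), 0 where there is no reading.
- get_calibration(name): a dict with "fov_y" (degrees; the focal length in pixels is half the picture's height over the tangent of half this angle, whatever the lens; pixels are square), "cx", "cy" (the principal point, pixels), "rvec" (rotation vector, rad) and "tvec" (3), from world to camera coordinates, as OpenCV has them. Camera axes: x right, y down, z forward; pixel columns grow to the right and rows downward; lengths in m; the calibration is good to about 2 mm. A picture is of the moment at which its call begins. get_calibration takes no time and is no camera call.
- bot.job_done(): hands the job in; it is judged then, once.
The state is a dict: "clock": time; "joint_pos": joint angles; "joint_vel": joint speeds; "tau": joint torques, N m; "eef_pos": TCP position; "tool_rot": TCP orientation; "ft_force": force on the tool from outside, world axes, zero at the start; "ft_torque": the same for the moment, N m; "grip_width": finger opening in m; "grasp_force": force on a finger pad.
Only numpy, scipy, OpenCV 4.12 (cv2) and the standard library are available. Lean on these libraries where they do the work, as an engineer would, in place of code of your own. Each camera call takes 0.05 s, during which the arm holds its last target. There are 200 camera calls.

### The job

The copper ring blank has just been sized and is still trapped under the die on the mandrel of the ring sizing machine: swing the lever all the way back so that the die lifts clear, draw the ring off the open end of the mandrel without dropping it, and hold it up in the air to the inspection camera, centred on the lens and 100 mm straight in front of it, with the bore facing squarely into the lens. Finish while still holding the ring there, quite still: do not put it down or let it go. Leave the lever back, do not knock the camera, and leave the brass dies and the punch where they are.

Things in the scene. Friction and masses are not known exactly. Their poses are not given: they have to be found in the camera images.
- machine: ring sizing machine in cream enamel, fixed to the counter: base 250 x 150 mm, 32 mm high under the mandrel, column 80 x 80 x 115 mm. Origin on the counter under the base, x level, z up. A steel mandrel (round bar, 16 mm thick) stands out level from the column along the machine's -x at y = 0, 85 mm above the counter; its column end is at x = +20 mm, its free round nose at x = -95 mm
- mandrel_tip (a point): point of the mandrel's free round nose, on its axis; the ring comes off over this end, along the machine's -x
- lever (a joint): angle of lever and die arm, one stiff-hinged piece (it stays where left) on a level cross shaft along the machine's y axis through machine x = +55, z = 128 mm. 0 = die down over the ring; 1.75 = lever all the way back at its stop, die arm raised past upright (265 mm above the counter, at machine x = +15 to +95) and mandrel open from above. The ball knob goes up, then to +x
- lever_ball (a point): centre of the black ball knob (32 mm across) on the end of the steel lever (rod 13 mm thick), 220 mm from the shaft axis, 95 mm to the machine's -y side of the mandrel. At joint value q it is at machine x = 55 - 220 sin(0.698 - q), y = -95, z = 128 + 220 cos(0.698 - q) mm: it starts leaning to -x. A level push of about 4 to 8 N on the ball towards +x moves it
- ring_center (a point): centre of the copper ring blank: a plain band, outside diameter 26 mm, bore 20 mm, 10 mm wide, about 20 g; its own x axis is the bore axis. It starts hanging on the mandrel about 60 mm from the machine's origin towards -x, its centre about 2 mm below the mandrel's axis, inside the brass saddle die whose end cheeks stop it from sliding until the die is raised
- lens (a point): middle of the front glass of the inspection camera, a white and black barrel 48 mm thick on a round steel post (16 mm thick, 324 mm high, on a base 124 mm across, 100 mm behind the glass); the lens height differs from time to time. The camera looks level along this point's own -x axis. The camera does not move
- focus (a point): the place in the air where the ring's centre has to be held: 100 mm straight in front of the lens glass, at the lens height; its own x axis is the camera's line of sight
- die_tray: wooden tray 62 x 170 mm, 18 mm high, with three cells for dies, fixed; origin on the counter under its middle, long side along its y
- die_a: brass die, a thick ring 38 mm across and 22 mm high, lying in the tray; leave it
- die_b: brass die, 34 mm across and 20 mm high, lying in the tray; leave it
- die_c: brass die, 30 mm across and 18 mm high, lying in the tray; leave it
- punch: steel punch, 90 mm long and 15 mm thick, lying on the counter along its own x; leave it

How it is judged:
By the outcome, as a careful person would: the job done as asked, in the order asked, and still so for the second after the job is handed in, while the arm keeps its last pose, push and grip.
It also fails if it takes over 58 s, if anything falls off the work surface, if the arm or the gripper's body presses on something with over 40 N, if the wrist force passes 120 N, or if a joint passes its speed limit or range.

## Working session

There is one attempt and no reset: what is moved stays moved. The work goes in short steps, Python scripts to look and compute and a tool call to move; the robot and the scene stay as the last step left them, time stands still between calls to the robot, and variables do not carry over. Pictures are saved under pics/ and viewed, at most 10 in all, crops included, and the job is handed in when it is done.

Besides the shell and the picture viewer there is one more tool, called as a command line: name --argument value ..., lists and objects as JSON in quotes. apply_moves: Moves the arm, as the interface text tells. Its arguments: {"type":"object","properties":{"steps":{"type":"array"}},"required":["steps"]}

```bash
mkdir -p pics; ls; cat > h.py <<'E'
import numpy as np, cv2
from workcell import bot, camera, get_calibration
from scipy.spatial.transform import Rotation as R
def cal(n):
    c=get_calibration(n); f=192/np.tan(np.radians(c['fov_y'])/2)
    M=R.from_rotvec(np.ravel(c['rvec'])).as_matrix(); return f,c['cx'],c['cy'],M,np.ravel(c['tvec'])
def cloud(n,d):
    f,cx,cy,M,t=cal(n); v,u=np.mgrid[:384,:512]
    P=np.stack([(u-cx)/f*d,(v-cy)/f*d,d],-1); return (P-t)@M
def proj(n,p):
    f,cx,cy,M,t=cal(n); q=np.atleast_2d(p)@M.T+t; return np.c_[q[:,0]/q[:,2]*f+cx,q[:,1]/q[:,2]*f+cy]
def ray(n,u,v):
    f,cx,cy,M,t=cal(n); return -M.T@t, M.T@np.array([(u-cx)/f,(v-cy)/f,1])
E
python3 - <<'E'
from h import *
for n in('side','top'):
    p,d=camera(n); np.savez(f'{n}0.npz',p=p,d=d); cv2.imwrite(f'pics/{n}0.png',p[:,:,::-1])
    c=get_calibration(n); print(n,c,ray(n,256,192))
print(bot.get_obs())
E
```

```text
pics
side {'fov_y': 50.745356839152976, 'cx': 252.5464245455668, 'cy': 190.26702069787873, 'rvec': array([ 0.49812944, -2.64296629,  1.31840426]), 'tvec': array([0.58130658, 0.21945562, 0.8680063 ])} (array([0.35501288, 0.73380796, 0.68920591]), array([ 0.26533563, -0.74902738, -0.60716232]))
top {'fov_y': 43.70337160553737, 'cx': 250.76305425713946, 'cy': 190.54697886649197, 'rvec': array([ 2.10823105, -2.15456351,  0.17406193]), 'tvec': array([0.12969313, 0.60214428, 1.05498202])} (array([0.4199531 , 0.11313774, 1.14158851]), array([ 0.1639168 , -0.00776136, -0.98650894]))
{'clock': 0.1, 'joint_pos': array([1.17899320e+00, 2.41377547e-01, 3.87108863e-03, 1.33520047e+00,
       1.03358902e-05, 1.57082287e+00]), 'joint_vel': array([ 0.00130579, -0.00158173,  0.00148665,  0.00064781,  0.00068025,
        0.00032377]), 'tau': array([ 2.09703662e-04, -3.73139048e+01,  2.53010130e+01,  1.08190576e-02,
        4.85856390e-05,  1.82030954e-05]), 'eef_pos': array([0.19072344, 0.46162423, 0.24748665]), 'tool_rot': array([ 1.94663865e-01,  9.80869546e-01, -9.36023289e-04, -1.91006534e-04]), 'ft_force': array([-0.0729032 , -0.54097168,  0.67962194]), 'ft_torque': array([-0.03399309, -0.02831516,  0.0277386 ]), 'grasp_force': 0.0, 'grip_width': 0.08549380569493648}
```

View pics/side0.png

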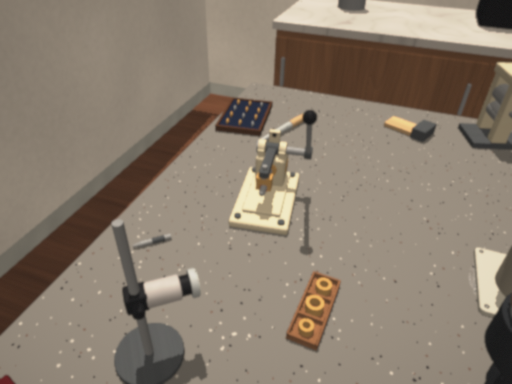

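View pics/top0.png

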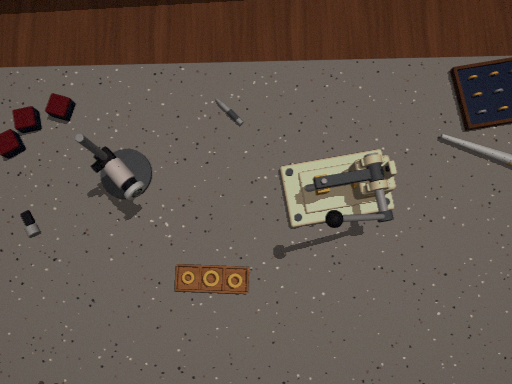

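The side view shows the machine at (268,190), its ball at (310,117), the camera front at (195,283), the dies at (317,305) and the punch at (152,241). The top view shows the machine base spanning (280-395,152-225), the ball at (335,218), the lens at (137,188) and the mandrel nose near (308,188).

```bash
python3 - <<'E'
from h import *
T=np.load('top0.npz');S=np.load('side0.npz')
for n,D in(('top',T),('side',S)):
    P=cloud(n,D['d']);h=cv2.cvtColor(D['p'],cv2.COLOR_RGB2HSV).astype(int)
    print(n,'plane z',np.median(P[300:370,100:200,2]) if n=='top' else np.median(P[250:280,400:450,2]))
    # cream base, by height
    box=np.zeros((384,512),bool)
    if n=='top': box[145:235,275:400]=1
    else: box[160:240,225:305]=1
    m=box&(P[...,2]>.018)&(P[...,2]<.040)
    k=(h[...,1]>30)&(h[...,2]>120)
    m2=m&k
    pts=P[m2]; print('base n',len(pts),np.percentile(pts[:,2],[5,25,50,75,95]))
    r=cv2.minAreaRect(pts[:,:2].astype(np.float32)*1000); print('rect mm',r, cv2.boxPoints(r).round(0).tolist())
    # ball
    (u,v)=(335,218) if n=='top' else (310,117)
    vv,uu=np.mgrid[:384,:512]
    b=(np.hypot(uu-u,vv-v)<13)&(h[...,2]<60)&(P[...,2]>.2); p=P[b]
    A=np.c_[2*p,np.ones(len(p))]; s=np.linalg.lstsq(A,(p**2).sum(1),rcond=None)[0]
    print('ball',len(p),s[:3],np.sqrt(s[3]+s[:3]@s[:3]),'px mean',uu[b].mean(),vv[b].mean())
    # camera barrel
    bx=np.zeros_like(box)
    if n=='top': bx[140:205,85:150]=1
    else: bx[255:320,110:210]=1
    w=bx&(P[...,2]>.12)
    p=P[w]; print('barrel',len(p),p.min(0),p.max(0))
    np.savez('b_%s.npz'%n,p=p)
    cv2.imwrite(f'pics/crop_{n}.png',cv2.resize(D['p'][(130 if n=='top' else 90):][:(120 if n=='top' else 150),(270 if n=='top' else 220):][:,:(140 if n=='top' else 110),::-1],None,fx=5 if n=='top' else 4,fy=5 if n=='top' else 4,interpolation=2))
    cv2.imwrite(f'pics/cam_{n}.png',cv2.resize(D['p'][(130 if n=='top' else 210):][:(90 if n=='top' else 140),(70 if n=='top' else 95):][:,:(110),::-1],None,fx=5 if n=='top' else 4,fy=5 if n=='top' else 4,interpolation=2))
a=[cv2.imread(f'pics/{x}.png') for x in('crop_top','crop_side','cam_top','cam_side')]
a=[cv2.resize(x,(395,295)) for x in a]
cv2.imwrite('pics/mos.png',np.vstack([np.hstack(a[:2]),np.hstack(a[2:])]))
E
```

```text
top plane z -0.00033524262893338527
base n 3025 [0.01891632 0.02077145 0.02287794 0.03010501 0.03356117]
rect mm ((614.5738525390625, -86.71583557128906), (148.1000518798828, 246.6143035888672), 8.871891021728516) [[522.0, 24.0], [560.0, -220.0], [707.0, -197.0], [669.0, 47.0]]
ball 243 [ 0.50974166 -0.02997013  0.29677908] 0.017362676243936878 px mean 333.9053497942387 218.6872427983539
barrel 1370 [0.4199531  0.11313774 0.13999981] [0.6837174  0.4479827  1.14158851]
side plane z 0.0013927671188513051
base n 2572 [0.02043959 0.02248614 0.0242785  0.03252006 0.03441907]
rect mm ((616.61376953125, -87.377197265625), (149.32032775878906, 254.05174255371094), 8.909937858581543) [[523.0, 27.0], [563.0, -224.0], [710.0, -201.0], [671.0, 50.0]]
ball 132 [0.43138478 0.36062408 0.48915637] 0.4295057223265499 px mean 309.3939393939394 117.27272727272727
barrel 2527 [0.35501288 0.3413684  0.12031193] [0.6841886  0.73380796 0.68920591]
```

View pics/mos.png

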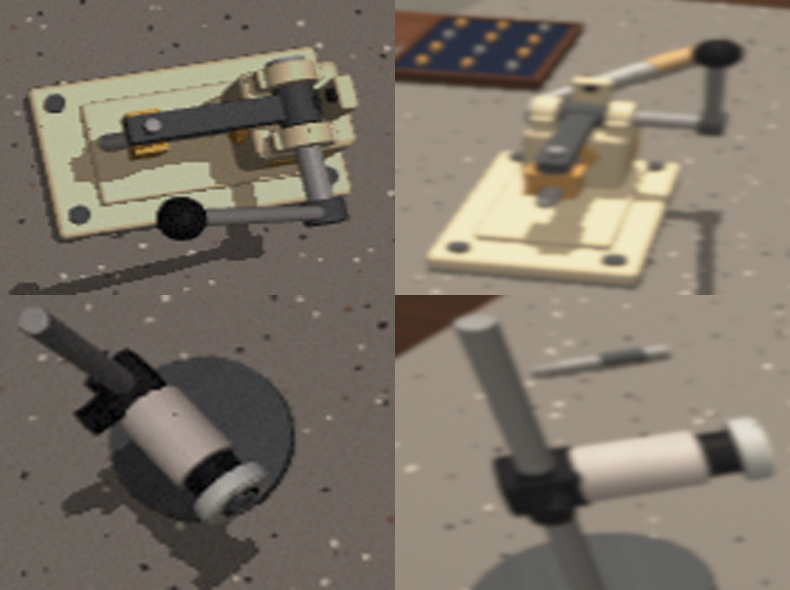

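```bash
python3 - <<'E'
from h import *
from scipy.optimize import least_squares
th=np.radians(8.89); ex=np.array([np.sin(th),-np.cos(th)]); ey=np.array([np.cos(th),np.sin(th)])
O=np.array([.6169,-.1008])
W=[];PT=[]
for n in('top','side'):
    D=np.load(n+'0.npz');P=cloud(n,D['d']);ok=(D['d']>.1);h=cv2.cvtColor(D['p'],cv2.COLOR_RGB2HSV).astype(int)
    q=P[...,:2]-O; mx=q@ex; my=q@ey; z=P[...,2]
    m=ok&(abs(my)<.02)&(z>.07)&(z<.10)&(mx<-.03)&(mx>-.13)
    if n=='top':
        for lo in np.arange(-.105,-.05,.005):
            s=m&(mx>=lo)&(mx<lo+.005)
            if s.sum(): print(n,'mx %.3f'%lo,s.sum(),'my %.4f %.4f'%(my[s].min(),my[s].max()),'zmax %.4f'%z[s].max())
    print(n,'nose min mx',np.sort(mx[m])[:5])
    c=ok&(z>.15)&(z<.34)&(P[...,1]>.15)&(P[...,1]<.5)&(P[...,0]>.4)&(P[...,0]<.8)
    post=c&(z>.315); print(n,'post',post.sum(),P[post].mean(0),P[post][:,2].max())
    # disc
    dd=ok&(z>.004)&(z<.03)&(P[...,1]>.15)&(P[...,1]<.5)&(P[...,0]>.4)&(P[...,0]<.8)&(h[...,2]<110)
    (x,y),r=cv2.minEnclosingCircle((P[dd][:,:2]*1000).astype(np.float32)); print('disc',dd.sum(),x,y,r,np.median(z[dd]))
    w=c&(h[...,2]>140)&(h[...,1]<60)&(z<.30); print('white',w.sum(),P[w].min(0),P[w].max(0)); W.append(P[w]); PT.append(P[c])
np.savez('w.npz',t=W[0],s=W[1],ct=PT[0],cs=PT[1])
E
```

```text
top mx -0.100 9 my -0.0053 0.0038 zmax 0.0912
top mx -0.095 16 my -0.0078 0.0065 zmax 0.0958
top mx -0.090 17 my -0.0083 0.0080 zmax 0.0963
top mx -0.085 16 my -0.0078 0.0065 zmax 0.0950
top mx -0.080 19 my -0.0186 0.0177 zmax 0.0975
top mx -0.075 2 my -0.0186 -0.0186 zmax 0.0907
top mx -0.070 3 my -0.0192 -0.0188 zmax 0.0975
top mx -0.065 3 my -0.0196 -0.0190 zmax 0.0954
top mx -0.060 3 my -0.0193 -0.0190 zmax 0.1000
top mx -0.055 2 my -0.0187 -0.0186 zmax 0.0939
top nose min mx [-0.09758124 -0.097174   -0.09713453 -0.0967411  -0.09660241]
top post 72 [0.6601203  0.41719391 0.32261522] 0.32611358134522433
disc 1569 599.1723022460938 318.89080810546875 259.3068542480469 0.012492032798459665
white 390 [0.58191902 0.34336151 0.17484139] [0.65645464 0.4135258  0.19333321]
side nose min mx [-0.09772347 -0.09768272 -0.09738724 -0.09724187 -0.09677154]
side post 132 [0.66105072 0.41978928 0.32243672] 0.32656733714710273
disc 3304 615.452392578125 269.84222412109375 217.23703002929688 0.014889785363815224
white 851 [0.574291   0.3413684  0.15237283] [0.65826616 0.41860404 0.1906471 ]
```

```bash
python3 - <<'E'
from h import *
from scipy.optimize import least_squares
d=np.load('w.npz'); p0=np.array([.6605,.4185])
for nm,W in(('t',d['t']),('s',d['s']),('both',np.r_[d['t'],d['s']])):
    # barrel fit: axis through (a,b), height z, yaw, radius, middle section only
    def prm(x): 
        u=np.array([np.cos(x[0]),np.sin(x[0])]); n=np.array([-u[1],u[0]]); q=W[:,:2]-p0
        return q@u, q@n-x[1], W[:,2]-x[2]
    def f(x):
        s,l,z=prm(x); m=(s<.072)*(s>.0); return (np.hypot(l,z)-x[3])*m
    r=least_squares(f,[np.arctan2(-.07,-.08),0,.165,.02],loss='soft_l1',f_scale=.001); x=r.x
    s,l,z=prm(x); rad=np.hypot(l,z)
    print(nm,x,'yaw deg',np.degrees(x[0]),'smax',np.sort(s)[-6:])
    for a in np.arange(0.01,.115,.008):
        k=(s>=a)&(s<a+.008)
        if k.sum(): print('  %.3f n%d r %.4f  zmax %.4f'%(a,k.sum(),np.median(rad[k]),W[k,2].max()))
C=np.r_[d['ct'],d['cs']]; u=np.array([np.cos(x[0]),np.sin(x[0])]); s=(C[:,:2]-p0)@u; print(np.sort(s)[-12:])
E
```

```text
t [-2.42847093e+00  9.50529616e-04  1.66194468e-01  1.86402568e-02] yaw deg -139.14113474033644 smax [0.09582224 0.09582756 0.0958355  0.09629866 0.0965582  0.09672255]
  0.010 n13 r 0.0184  zmax 0.1861
  0.018 n43 r 0.0184  zmax 0.1879
  0.026 n52 r 0.0187  zmax 0.1904
  0.034 n48 r 0.0187  zmax 0.1875
  0.042 n53 r 0.0186  zmax 0.1869
  0.050 n50 r 0.0187  zmax 0.1883
  0.058 n55 r 0.0188  zmax 0.1871
  0.066 n14 r 0.0185  zmax 0.1863
  0.082 n16 r 0.0214  zmax 0.1918
  0.090 n46 r 0.0223  zmax 0.1933
s [-2.41203845e+00  2.12347870e-03  1.65769428e-01  2.05593574e-02] yaw deg -138.1996230975051 smax [0.09727784 0.09730119 0.09732476 0.09745983 0.09752116 0.09752338]
  0.010 n38 r 0.0203  zmax 0.1870
  0.018 n103 r 0.0207  zmax 0.1883
  0.026 n100 r 0.0205  zmax 0.1881
  0.034 n101 r 0.0205  zmax 0.1882
  0.042 n102 r 0.0206  zmax 0.1875
  0.050 n107 r 0.0205  zmax 0.1882
  0.058 n101 r 0.0207  zmax 0.1878
  0.066 n29 r 0.0200  zmax 0.1867
  0.082 n69 r 0.0236  zmax 0.1903
  0.090 n101 r 0.0236  zmax 0.1906
both [-2.41746341e+00  1.13196395e-03  1.67189242e-01  1.86840486e-02] yaw deg -138.51045052501445 smax [0.09734354 0.09735271 0.09735831 0.09741644 0.09751199 0.09762426]
  0.010 n49 r 0.0188  zmax 0.1870
  0.018 n147 r 0.0189  zmax 0.1883
  0.026 n153 r 0.0189  zmax 0.1904
  0.034 n149 r 0.0187  zmax 0.1882
  0.042 n154 r 0.0187  zmax 0.1875
  0.050 n157 r 0.0185  zmax 0.1883
  0.058 n157 r 0.0188  zmax 0.1878
  0.066 n43 r 0.0182  zmax 0.1867
  0.082 n84 r 0.0219  zmax 0.1918
  0.090 n148 r 0.0218  zmax 0.1933
[0.09939491 0.09942706 0.09946994 0.09947825 0.09951717 0.09956769
 0.09962585 0.09964153 0.09975528 0.09993153 0.10009864 0.10033127]
```

apply_moves --steps '[[[0,0,-0.094],[0,0,0.0397],1],[[0,0,-0.094],[0,0,0.0397],1],[[0,0,-0.094],[0,0,0.0397],1],[[0,0,-0.094],[0,0,0.0397],1],[[0,0,-0.094],[0,0,0.0397],1],[[0,0,-0.094],[0,0,0.0397],1],[[0,0,-0.094],[0,0,0.0397],1],[[0,0,-0.094],[0,0,0.0397],1]]'

```text
clock: 0.77
eef_pos: [0.1908, 0.4618, 0.3992]
tool_rot: [0.643, 0.766, -0.001, 0.0]
ft_force: [0.1, 0.5, -0.1]
grip_width: 0.0852
grasp_force: 0.0
```

apply_moves --steps '[[[-0.167,0.075,0],[0,0,0.006],1],[[-0.167,0.075,0],[0,0,0],1],[[-0.167,0.075,0],[0,0,0],1],[[-0.167,0.075,0],[0,0,0],1],[[-0.167,0.075,0],[0,0,0],1],[[-0.167,0.075,0],[0,0,0],1],[[-0.167,0.075,0],[0,0,0],1],[[-0.167,0.075,0],[0,0,0],1]]'

```text
clock: 1.43
eef_pos: [0.3535, 0.2165, 0.3985]
tool_rot: [0.647, 0.762, -0.0, -0.0]
ft_force: [1.1, 0.4, -0.6]
grip_width: 0.0852
grasp_force: 0.0
```

apply_moves --steps '[[[-0.167,0.075,0],[0,0,0],1],[[-0.167,0.075,0],[0,0,0],1],[[-0.167,0.075,0],[0,0,0],1],[[-0.167,0.075,0],[0,0,0],1],[[-0.167,0.075,0],[0,0,0],1],[[-0.167,0.075,0],[0,0,0],1],[[-0.167,0.075,0],[0,0,0],1],[[0,0,0],[0,0,0],1]]'

```text
clock: 2.1
eef_pos: [0.497, -0.0004, 0.3967]
tool_rot: [0.65, 0.76, -0.001, 0.0]
ft_force: [-1.1, -0.4, -0.5]
grip_width: 0.0855
grasp_force: 0.0
```

apply_moves --steps '[[[-0.078,0.02,0],[0,0,0],1],[[-0.078,0.02,0],[0,0,0],1],[[0,0,0.085],[0,0,0],1],[[0,0,0.085],[0,0,0],1],[[0,0,0.085],[0,0,0],1],[[0,0,0.085],[0,0,0],1],[[0,0,0.085],[0,0,0],1],[[0,0,0.085],[0,0,0],1]]'

```text
clock: 2.77
eef_pos: [0.5069, -0.0246, 0.2954]
tool_rot: [0.647, 0.762, -0.0, -0.0]
ft_force: [0.5, 0.1, 0.2]
grip_width: 0.0852
grasp_force: 0.0
```

apply_moves --steps '[[[0,0,0],[0,0,0],0.7],[[0,0,0],[0,0,0],0.6],[[0,0,0],[0,0,0],0.55],[[0,0,0],[0,0,0],0.5],[[0,0,0],[0,0,0],0.48],[[0,0,0],[0,0,0],0.46],[[0,0,0],[0,0,0],0.45],[[0,0,0],[0,0,0],0.45]]'

```text
clock: 3.43
eef_pos: [0.5076, -0.0251, 0.2971]
tool_rot: [0.647, 0.762, 0.0, 0.0]
ft_force: [0.3, -0.2, -0.1]
grip_width: 0.0379
grasp_force: 0.0
```

```bash
python3 - <<'E'
from h import *
a=[]
for n,(r,c) in(('top',(150,270)),('side',(50,240))):
    p,d=camera(n); a.append(cv2.resize(p[r:r+110,c:c+140,::-1],(395,310),interpolation=2))
cv2.imwrite('pics/g1.png',np.hstack(a)); o=bot.get_obs(); print(o['eef_pos'],o['joint_pos'],o['grip_width'])
E
```

```text
[ 0.50751752 -0.02505165  0.29685783] [-4.93124452e-02  2.41781839e-01  1.32094895e-01  1.46085284e+00
 -1.53887192e-05  1.35909203e+00] 0.03803209369447116
```

View pics/g1.png

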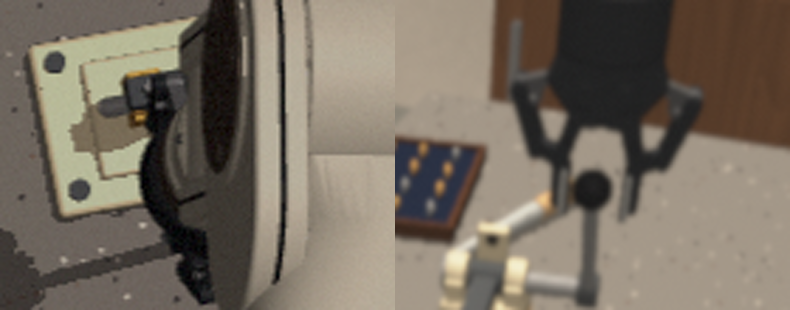

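The fingers straddle the ball, which sits in the side-view gap at crop (592,188) and is slightly left of centre in the grip. I'll nudge and close.

apply_moves --steps '[[[-0.01,0.003,0],[0,0,0],0.45],[[-0.01,0.003,0],[0,0,0],0.42],[[0,0,0],[0,0,0],0.4],[[0,0,0],[0,0,0],0.38],[[0,0,0],[0,0,0],0.36],[[0,0,0],[0,0,0],0.34],[[0,0,0],[0,0,0],0.32],[[0,0,0],[0,0,0],0.3]]'

```text
clock: 4.2
eef_pos: [0.5107, -0.0288, 0.2972]
tool_rot: [0.647, 0.762, 0.001, 0.001]
ft_force: [5.2, -0.7, -1.3]
grip_width: 0.0291
grasp_force: 59.1
```

```bash
python3 -c "
import numpy as np
q=np.linspace(0,1.752,25);x=-220*np.sin(.698-q);z=220*np.cos(.698-q)
for i in range(24): print(i,'[%.3f,0,%.3f]'%(-(x[i+1]-x[i])/200,-(z[i+1]-z[i])/200))"
```

```text
0 [-0.063,0,-0.049]
1 [-0.067,0,-0.045]
2 [-0.070,0,-0.040]
3 [-0.073,0,-0.034]
4 [-0.075,0,-0.029]
5 [-0.077,0,-0.023]
6 [-0.078,0,-0.018]
7 [-0.079,0,-0.012]
8 [-0.080,0,-0.006]
9 [-0.080,0,-0.000]
10 [-0.080,0,0.005]
11 [-0.079,0,0.011]
12 [-0.078,0,0.017]
13 [-0.077,0,0.023]
14 [-0.075,0,0.028]
15 [-0.073,0,0.034]
16 [-0.070,0,0.039]
17 [-0.067,0,0.044]
18 [-0.064,0,0.049]
19 [-0.060,0,0.053]
20 [-0.056,0,0.058]
21 [-0.052,0,0.061]
22 [-0.047,0,0.065]
23 [-0.042,0,0.068]
```

apply_moves --steps '[[[-0.063,0,-0.049],[0,0,0],0.3],[[-0.067,0,-0.045],[0,0,0],0.3],[[-0.07,0,-0.04],[0,0,0],0.3],[[-0.073,0,-0.034],[0,0,0],0.3],[[0,0,0],[0,0,0],0.3],[[0,0,0],[0,0,0],0.3],[[0,0,0],[0,0,0],0.3],[[0,0,0],[0,0,0],0.3]]'

```text
clock: 4.87
eef_pos: [0.5192, -0.0832, 0.3293]
tool_rot: [0.647, 0.762, -0.0, 0.001]
ft_force: [6.5, -2.1, -5.2]
grip_width: 0.0291
grasp_force: 61.8
```

apply_moves --steps '[[[-0.075,0,-0.029],[0,0,0],0.3],[[-0.077,0,-0.023],[0,0,0],0.3],[[-0.078,0,-0.018],[0,0,0],0.3],[[-0.079,0,-0.012],[0,0,0],0.3],[[-0.08,0,-0.006],[0,0,0],0.3],[[-0.08,0,0],[0,0,0],0.3],[[-0.08,0,0.005],[0,0,0],0.3],[[-0.079,0,0.011],[0,0,0],0.3]]'

```text
clock: 5.53
eef_pos: [0.5383, -0.2075, 0.3447]
tool_rot: [0.647, 0.762, -0.0, -0.0]
ft_force: [-0.8, 0.5, -0.4]
grip_width: 0.0256
grasp_force: 0.0
```

apply_moves --steps '[[[-0.078,0,0.017],[0,0,0],0.3],[[-0.077,0,0.023],[0,0,0],0.3],[[-0.075,0,0.028],[0,0,0],0.3],[[-0.073,0,0.034],[0,0,0],0.3],[[-0.07,0,0.039],[0,0,0],0.3],[[-0.067,0,0.044],[0,0,0],0.3],[[-0.064,0,0.049],[0,0,0],0.3],[[0,0,0],[0,0,0],0.3]]'

```text
clock: 6.2
eef_pos: [0.5539, -0.3082, 0.2941]
tool_rot: [0.648, 0.761, -0.001, -0.002]
ft_force: [-0.6, 0.8, -0.9]
grip_width: 0.0257
grasp_force: 0.0
```

```bash
python3 - <<'E'
from h import *
a=[]
for n,(r,c) in(('top',(130,270)),('side',(40,220))):
    p,d=camera(n); np.savez(n+'1.npz',p=p,d=d); a.append(cv2.resize(p[r:r+120,c:c+150,::-1],(395,316),interpolation=2))
cv2.imwrite('pics/g2.png',np.hstack(a))
E
```

```text
(no output)
```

View pics/g2.png

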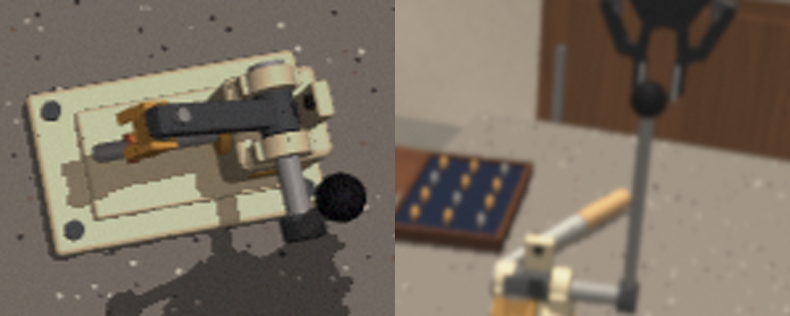

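The lever now stands near upright. The ball is at about (399,205) in the top view and (316,78) in the side view, and the fingers have slipped past it. I'll measure it and go on by pushing.

```bash
python3 - <<'E'
from h import *
D=np.load('top1.npz');P=cloud('top',D['d']);h=D['p'].max(2)
vv,uu=np.mgrid[:384,:512]
b=(np.hypot(uu-399,vv-205)<14)&(h<60)&(P[...,2]>.28)
p=P[b]; print(len(p),np.median(p,0),p.min(0),p.max(0),uu[b].mean(),vv[b].mean())
o,r=ray('top',uu[b].mean(),vv[b].mean())
th=np.radians(8.89); ex=np.array([np.sin(th),-np.cos(th)]); ey=np.array([np.cos(th),np.sin(th)]);O=np.array([.6166,-.099])
for q in np.arange(.5,1.2,.05):
    z=.128+.22*np.cos(.698-q); w=O+ex*(.055-.22*np.sin(.698-q))-.095*ey; x=o+r*(z-o[2])/r[2]; print('%.2f'%q,(w-x[:2]).round(4),w.round(4),round(z,4))
print(bot.get_obs()['joint_pos'])
E
```

```text
284 [ 0.52374898 -0.12805495  0.35570508] [ 0.4199531  -0.1456341   0.34197384] [0.53917602 0.11313774 1.14158851] 398.7957746478873 204.67253521126761
0.50 [-0.0011  0.007 ] [ 0.5246 -0.1253] 0.3437
0.55 [ 0.0008 -0.0043] [ 0.5262 -0.136 ] 0.3456
0.60 [ 0.0027 -0.0155] [ 0.5279 -0.1468] 0.3469
0.65 [ 0.0045 -0.0266] [ 0.5296 -0.1576] 0.3477
0.70 [ 0.0062 -0.0375] [ 0.5313 -0.1685] 0.348
0.75 [ 0.0079 -0.0483] [ 0.533  -0.1793] 0.3477
0.80 [ 0.0095 -0.0589] [ 0.5347 -0.1902] 0.3469
0.85 [ 0.011  -0.0692] [ 0.5364 -0.2009] 0.3455
0.90 [ 0.0124 -0.0793] [ 0.5381 -0.2116] 0.3435
0.95 [ 0.0137 -0.0892] [ 0.5397 -0.2222] 0.3411
1.00 [ 0.015  -0.0987] [ 0.5414 -0.2327] 0.338
1.05 [ 0.0161 -0.1079] [ 0.543 -0.243] 0.3345
1.10 [ 0.0172 -0.1168] [ 0.5445 -0.2531] 0.3305
1.15 [ 0.0181 -0.1252] [ 0.5461 -0.263 ] 0.3259
[-5.04952660e-01  5.15224973e-01  5.32126257e-01  1.59013816e+00
  3.80801767e-04  9.04193615e-01]
```

apply_moves --steps '[[[0,-0.004,-0.158],[0,0,0],0.27],[[0,0,-0.158],[0,0,0],0.27],[[0,0,-0.158],[0,0,0],0.27],[[0,0,-0.158],[0,0,0],0.27],[[0.19,0,0],[0,0,0],0.27],[[0.19,0,0],[0,0,0],0.27],[[0.19,0,0],[0,0,0],0.27],[[0.19,0,0],[0,0,0],0.27]]'

```text
clock: 6.97
eef_pos: [0.5294, -0.1542, 0.4251]
tool_rot: [0.647, 0.762, 0.001, 0.001]
ft_force: [0.7, 1.4, 1.0]
grip_width: 0.0231
grasp_force: 0.0
```

apply_moves --steps '[[[0.19,0,0],[0,0,0],0.27],[[0.19,0,0],[0,0,0],0.27],[[0,0,0],[0,0,0],0.27],[[0,0,0.133],[0,0,0],0.27],[[0,0,0.133],[0,0,0],0.27],[[0,0,0.133],[0,0,0],0.27],[[0,0,0],[0,0,0],0.27],[[0,0,0],[0,0,0],0.27]]'

```text
clock: 7.63
eef_pos: [0.5161, -0.0807, 0.3443]
tool_rot: [0.647, 0.762, -0.001, -0.001]
ft_force: [0.2, -0.4, 0.5]
grip_width: 0.0231
grasp_force: 0.0
```

```bash
python3 -c "
import numpy as np
q=np.linspace(.53,1.77,21);x=-220*np.sin(.698-q);z=220*np.cos(.698-q)
for i in range(20): print(i,'%.2f [%.3f,0,%.3f]'%(q[i+1],-(x[i+1]-x[i])/200,-(z[i+1]-z[i])/200))"
```

```text
0 0.59 [-0.068,0,-0.009]
1 0.65 [-0.068,0,-0.005]
2 0.72 [-0.068,0,-0.001]
3 0.78 [-0.068,0,0.003]
4 0.84 [-0.068,0,0.008]
5 0.90 [-0.067,0,0.012]
6 0.96 [-0.066,0,0.016]
7 1.03 [-0.065,0,0.020]
8 1.09 [-0.064,0,0.024]
9 1.15 [-0.062,0,0.028]
10 1.21 [-0.060,0,0.032]
11 1.27 [-0.058,0,0.035]
12 1.34 [-0.056,0,0.039]
13 1.40 [-0.053,0,0.042]
14 1.46 [-0.051,0,0.046]
15 1.52 [-0.048,0,0.049]
16 1.58 [-0.045,0,0.051]
17 1.65 [-0.041,0,0.054]
18 1.71 [-0.038,0,0.057]
19 1.77 [-0.034,0,0.059]
```

apply_moves --steps '[[[-0.07,0.0075,0],[0,0,0.002],0.27],[[-0.07,0,0],[0,0,0],0.27],[[-0.067,0,0],[0,0,0],0.27],[[-0.068,0,0],[0,0,0],0.27],[[-0.068,0,0],[0,0,0],0.27],[[-0.068,0,0.005],[0,0,0],0.27],[[-0.067,0,0.008],[0,0,0],0.27],[[-0.067,0,0.012],[0,0,0],0.27]]'

```text
clock: 8.3
eef_pos: [0.536, -0.1904, 0.3398]
tool_rot: [0.65, 0.76, 0.0, 0.001]
ft_force: [-0.1, 2.5, 2.6]
grip_width: 0.0232
grasp_force: 2.5
```

apply_moves --steps '[[[-0.066,0,0.016],[0,0,0],0.27],[[-0.065,0,0.02],[0,0,0],0.27],[[-0.064,0,0.024],[0,0,0],0.27],[[-0.062,0,0.028],[0,0,0],0.27],[[-0.06,0,0.032],[0,0,0],0.27],[[-0.058,0,0.035],[0,0,0],0.27],[[-0.056,0,0.039],[0,0,0],0.27],[[-0.053,0,0.042],[0,0,0],0.27]]'

```text
clock: 8.97
eef_pos: [0.5508, -0.2854, 0.2913]
tool_rot: [0.65, 0.76, -0.0, -0.0]
ft_force: [-0.3, 2.1, 2.3]
grip_width: 0.0233
grasp_force: 1.6
```

apply_moves --steps '[[[-0.051,0,0.046],[0,0,0],0.27],[[-0.048,0,0.049],[0,0,0],0.27],[[-0.045,0,0.051],[0,0,0],0.27],[[-0.041,0,0.054],[0,0,0],0.27],[[-0.038,0,0.057],[0,0,0],0.27],[[-0.034,0,0.059],[0,0,0],0.27],[[0,0,0],[0,0,0],0.27],[[0,0,0],[0,0,0],0.27]]'

```text
clock: 9.63
eef_pos: [0.5582, -0.3343, 0.2264]
tool_rot: [0.65, 0.76, 0.0, -0.002]
ft_force: [1.0, 3.3, -2.7]
grip_width: 0.0228
grasp_force: 2.4
```

apply_moves --steps '[[[-0.01,0,0.01],[0,0,0],0.27],[[-0.01,0,0.01],[0,0,0],0.27],[[-0.01,0,0.01],[0,0,0],0.27],[[0,0,0],[0,0,0],0.27],[[0,0,0],[0,0,0],0.27],[[0,0,0],[0,0,0],0.27],[[0,0,0],[0,0,0],0.27],[[0,0,0],[0,0,0],0.27]]'

```text
clock: 10.3
eef_pos: [0.5587, -0.3357, 0.2249]
tool_rot: [0.649, 0.761, 0.003, -0.003]
ft_force: [-6.0, 16.5, 11.2]
grip_width: 0.0234
grasp_force: 16.8
```

apply_moves --steps '[[[0.05,0,-0.05],[0,0,0],0.27],[[0,0,-0.18],[0,0,0],0.27],[[0,0,-0.18],[0,0,0],0.27],[[0,0,-0.18],[0,0,0],0.4],[[0,0,-0.18],[0,0,0],0.6],[[0.17,0.06,0],[0,0,0],0.8],[[0.17,0.06,0],[0,0,0],1],[[0.17,0.06,0],[0,0,0],1]]'

```text
clock: 10.97
eef_pos: [0.5785, -0.2255, 0.3788]
tool_rot: [0.651, 0.759, -0.0, 0.003]
ft_force: [0.9, 0.4, 0.3]
grip_width: 0.0805
grasp_force: 0.0
```

apply_moves --steps '[[[0.17,0.06,0],[0,0,0],1],[[0.17,0.06,0],[0,0,0],1],[[0.17,0.06,0],[0,0,0],1],[[0.17,0.06,0],[0,0,0],1],[[0.17,0.06,0],[0,0,0],1],[[0,0,0],[0,0,0],1],[[0,0,0],[0,0,0],1],[[0,0,0],[0,0,0],1]]'

```text
clock: 11.63
eef_pos: [0.6107, -0.048, 0.3775]
tool_rot: [0.65, 0.76, -0.0, 0.001]
ft_force: [0.5, 0.0, 0.0]
grip_width: 0.0855
grasp_force: 0.0
```

```bash
python3 - <<'E'
from h import *
a=[]
for n,(r,c) in(('top',(130,270)),('side',(90,215))):
    p,d=camera(n); np.savez(n+'2.npz',p=p,d=d); a.append(cv2.resize(p[r:r+120,c:c+150,::-1],(395,316),interpolation=2))
cv2.imwrite('pics/g3.png',np.hstack(a))
print(bot.get_obs()['joint_pos'])
E
```

```text
[-7.96693992e-02  4.87042628e-01  6.95071816e-01  1.77801738e+00
 -1.00872846e-03  1.33683022e+00]
```

View pics/g3.png

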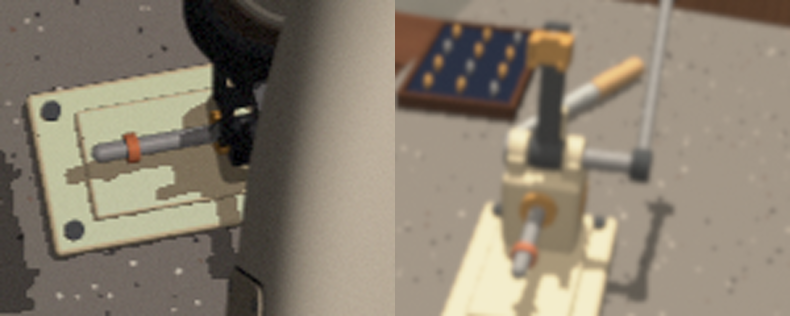

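The die is raised upright with the mandrel open. The copper ring is visible at top crop (133,147), about (320,186) full, and at side crop (523,252).

```bash
python3 - <<'E'
from h import *
th=np.radians(8.89); ex=np.array([np.sin(th),-np.cos(th)]); ey=np.array([np.cos(th),np.sin(th)]);O=np.array([.6166,-.099])
for n,u,v in(('top',320.5,186),('side',263.5,185.5)):
    D=np.load(n+'2.npz');P=cloud(n,D['d']);h=cv2.cvtColor(D['p'],cv2.COLOR_RGB2HSV).astype(int)
    vv,uu=np.mgrid[:384,:512]
    m=(np.hypot(uu-u,vv-v)<12)&((h[...,0]<12)|(h[...,0]>172))&(h[...,1]>110)&(h[...,2]>70)
    p=P[m];q=p[:,:2]-O
    for nm,a in(('mx',q@ex),('my',q@ey),('z',p[:,2])): print(n,nm,m.sum(),np.percentile(a,[3,25,50,75,97]).round(4))
    g=(abs((P[...,:2]-O)@ey)<.012)&(P[...,2]>.075)&(P[...,2]<.105)&((P[...,:2]-O)@ex<-.02)&(D['d']>.1); g&=np.hypot(uu-u,vv-v)<30
    q=P[g][:,:2]-O; print('mandrel min mx',np.sort(q@ex)[:4],'my',np.percentile(q@ey,[2,50,98]))
E
```

```text
top mx 46 [-0.0668 -0.0651 -0.0629 -0.0602 -0.0576]
top my 46 [-0.0125 -0.0074 -0.0019  0.0039  0.0098]
top z 46 [0.085  0.091  0.0933 0.0955 0.0988]
mandrel min mx [-0.09599337 -0.09573715 -0.09561466 -0.09515548] my [-0.00925243 -0.00107538  0.00907877]
side mx 26 [-0.2668 -0.0639 -0.0617 -0.058   0.0208]
side my 26 [-0.04   -0.0062 -0.0008  0.0054  0.0148]
side z 26 [0.0372 0.0916 0.0948 0.0968 0.2467]
mandrel min mx [-0.09728878 -0.09613343 -0.09570899 -0.09552287] my [-0.01003815 -0.0001409   0.00913173]
```

apply_moves --steps '[[[0.054,-0.014,0],[0,0,0],1],[[0,0,0.18],[0,0,0],1],[[0,0,0.18],[0,0,0],1],[[0,0,0.18],[0,0,0],1],[[0,0,0.18],[0,0,0],1],[[0,0,0.18],[0,0,0],1],[[0,0,0.18],[0,0,0],1],[[0,0,0.18],[0,0,0],1]]'

```text
clock: 12.4
eef_pos: [0.6055, -0.038, 0.124]
tool_rot: [0.651, 0.759, 0.0, 0.0]
ft_force: [0.4, -0.7, 0.0]
grip_width: 0.0857
grasp_force: 0.0
```

apply_moves --steps '[[[0,0.003,0.075],[0,0,0],1],[[0,0,0.075],[0,0,0],1],[[0,0,0.075],[0,0,0],1],[[0,0,0],[0,0,0],0.6],[[0,0,0],[0,0,0],0.5],[[0,0,0],[0,0,0],0.45],[[0,0,0],[0,0,0],0.42],[[0,0,0],[0,0,0],0.4]]'

```text
clock: 13.07
eef_pos: [0.6076, -0.0373, 0.0816]
tool_rot: [0.65, 0.76, 0.001, 0.001]
ft_force: [0.4, 0.2, 1.0]
grip_width: 0.0341
grasp_force: 0.0
```

apply_moves --steps '[[[0,0,0],[0,0,0],0.38],[[0,0,0],[0,0,0],0.36],[[0,0,0],[0,0,0],0.34],[[0,0,0],[0,0,0],0.32],[[0,0,0],[0,0,0],0.3],[[0,0,0],[0,0,0],0.28],[[0,0,0],[0,0,0],0.26],[[0,0,0],[0,0,0],0.24]]'

```text
clock: 13.73
eef_pos: [0.607, -0.0371, 0.0804]
tool_rot: [0.65, 0.76, 0.0, 0.0]
ft_force: [0.8, 0.2, 1.6]
grip_width: 0.0245
grasp_force: 58.7
```

```bash
python3 - <<'E'
from h import *
a=[]
for n,(r,c,w,hh) in(('top',(150,270,100,80)),('side',(140,225,80,64))):
    p,d=camera(n); np.savez(n+'3.npz',p=p,d=d); a.append(cv2.resize(p[r:r+hh,c:c+w,::-1],(395,316),interpolation=2))
cv2.imwrite('pics/g4.png',np.hstack(a))
E
```

```text
(no output)
```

View pics/g4.png

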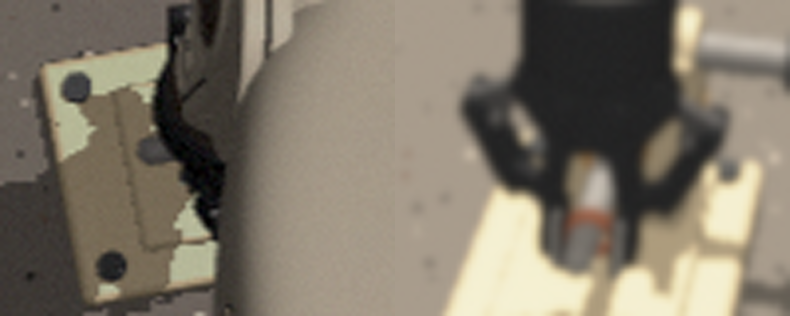

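The pads are on both sides of the ring, with the copper band at side crop (590,218) around the mandrel. Next I'll lift it 2 mm and draw it off.

apply_moves --steps '[[[0,0,-0.005],[0,0,0],0.2],[[0,0,-0.005],[0,0,0],0.2],[[0,0,0],[0,0,0],0.2],[[0.02,0,0],[0,0,0],0.2],[[0.02,0,0],[0,0,0],0.2],[[0.02,0,0],[0,0,0],0.2],[[0,0,0],[0,0,0],0.2],[[0,0,0],[0,0,0],0.2]]'

```text
clock: 14.5
eef_pos: [0.6047, -0.0248, 0.0821]
tool_rot: [0.65, 0.76, -0.0, -0.0]
ft_force: [-0.9, -0.2, 0.1]
grip_width: 0.024
grasp_force: 58.7
```

apply_moves --steps '[[[0.04,0,0],[0,0,0],0.2],[[0.04,0,0],[0,0,0],0.2],[[0.04,0,0],[0,0,0],0.2],[[0.05,0,0],[0,0,0],0.2],[[0.06,0,0],[0,0,0],0.2],[[0.06,0,0],[0,0,0],0.2],[[0.05,0,0],[0,0,0],0.2],[[0.04,0,0],[0,0,0],0.2]]'

```text
clock: 15.17
eef_pos: [0.5927, 0.0515, 0.0821]
tool_rot: [0.649, 0.761, 0.0, -0.0]
ft_force: [-0.7, 0.2, -0.5]
grip_width: 0.0243
grasp_force: 58.7
```

apply_moves --steps '[[[0,0,-0.051],[0,0,0.0395],0.2],[[0,0,-0.051],[0,0,0.0395],0.2],[[0,0,-0.051],[0,0,0.0395],0.2],[[0,0,-0.051],[0,0,0.0395],0.2],[[0,0,-0.051],[0,0,0.0395],0.2],[[0,0,-0.051],[0,0,0.0395],0.2],[[0,0,-0.051],[0,0,0.0395],0.2],[[0,0,-0.051],[0,0,0.0395],0.2]]'

```text
clock: 15.83
eef_pos: [0.5929, 0.0503, 0.1642]
tool_rot: [0.934, 0.356, -0.0, 0.0]
ft_force: [-0.4, -0.4, 0.8]
grip_width: 0.024
grasp_force: 58.8
```

apply_moves --steps '[[[0.06,-0.144,0],[0,0,0.002],0.2],[[0.06,-0.144,0],[0,0,0],0.2],[[0.06,-0.144,0],[0,0,0],0.2],[[0.06,-0.144,0],[0,0,0],0.2],[[0.06,-0.144,0],[0,0,0],0.2],[[0.06,-0.144,0],[0,0,0],0.2],[[0.06,-0.144,0],[0,0,0],0.2],[[0.05,-0.12,0],[0,0,0],0.2]]'

```text
clock: 16.5
eef_pos: [0.5117, 0.2831, 0.1638]
tool_rot: [0.934, 0.357, 0.0, -0.0]
ft_force: [0.7, -0.5, -0.3]
grip_width: 0.0239
grasp_force: 58.8
```

```bash
python3 - <<'E'
from h import *
a=[]
for n,(r,c,w,hh) in(('top',(130,70,150,120)),('side',(215,100,150,120))):
    p,d=camera(n); np.savez(n+'4.npz',p=p,d=d); a.append(cv2.resize(p[r:r+hh,c:c+w,::-1],(395,316),interpolation=2))
cv2.imwrite('pics/g5.png',np.hstack(a)); o=bot.get_obs();print(o['eef_pos'],o['tool_rot'],o['joint_pos'])
E
```

```text
[0.51117867 0.28488089 0.16372282] [ 9.33452505e-01  3.58700385e-01  2.09095889e-04 -6.41491482e-04] [5.07838936e-01 4.54415281e-01 8.91999440e-02 1.20498669e+00
 1.21150239e-03 2.91568127e+00]
```

View pics/g5.png

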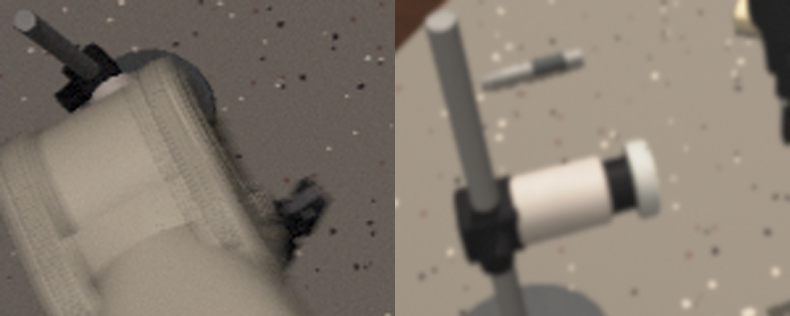

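The top view is occluded by the wrist. In the side view the gripper is at the right edge of the crop, just in front of the lens at crop (650,180). I'll take a fresh settled frame and measure.

```bash
python3 - <<'E'
from h import *
ps=[camera('side') for _ in range(3)]; p=ps[-1][0]; d=np.median([x[1] for x in ps],0); np.savez('side5.npz',p=p,d=d)
r,c=200,150
cv2.imwrite('pics/g6.png',cv2.resize(p[r:r+130,c:c+170,::-1],(785,600),interpolation=2))
o=bot.get_obs();print(o['eef_pos'],o['tool_rot'])
print(proj('side',[[.5863,.3515,.166],[.5113,.2854,.166]]))
P=cloud('side',d);h=cv2.cvtColor(p,cv2.COLOR_RGB2HSV).astype(int)
m=((h[...,0]<12)|(h[...,0]>172))&(h[...,1]>100)&(h[...,2]>60); m[:200]=0;m[330:]=0;m[:,:190]=0;m[:,290:]=0
v,u=np.nonzero(m); print(len(u),u.mean(),v.mean(),u.min(),u.max(),v.min(),v.max()); print(P[m].min(0),np.median(P[m],0),P[m].max(0))
E
```

```text
[0.51268599 0.28078447 0.1636319 ] [ 9.34394334e-01  3.56240289e-01 -1.12455153e-04  2.68391931e-04]
[[198.51259662 281.71932893]
 [255.33707289 266.30793218]]
13 252.84615384615384 259.46153846153845 251 258 257 262
[0.50226007 0.27467284 0.16239212] [0.5209491  0.27671698 0.17113349] [0.52347788 0.30446178 0.21054545]
```

View pics/g6.png

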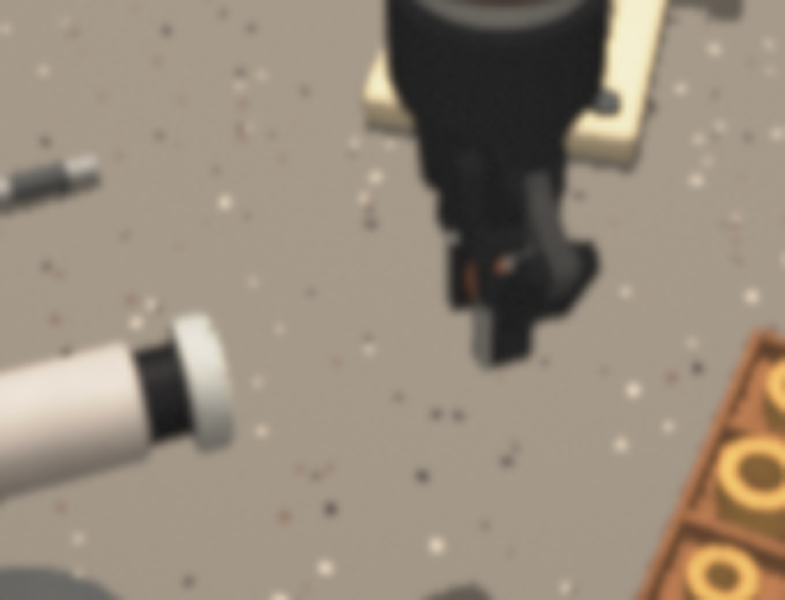

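```bash
python3 - <<'E'
from h import *
p0=np.array([.6605,.4185]);u=np.array([np.cos(np.radians(-138.6)),np.sin(np.radians(-138.6))]);n_=np.array([-u[1],u[0]])
def tri(a,b):
    o1,d1=ray('top',*a);o2,d2=ray('side',*b);d1/=np.linalg.norm(d1);d2/=np.linalg.norm(d2)
    t=np.linalg.lstsq(np.c_[d1,-d2],o2-o1,rcond=None)[0]; A=o1+t[0]*d1;B=o2+t[1]*d2; return (A+B)/2,np.linalg.norm(A-B)
C={}
for n in('top','side'):
    D=np.load(n+'0.npz');d=D['d'];P=cloud(n,d);ok=d>.1;q=P[...,:2]-p0;s=q@u;l=q@n_;z=P[...,2]
    for nm,m in(('front',(s>.0805)&(s<.108)&(abs(l)<.03)&(z>.125)&(z<.21)),('post',(np.hypot(s,l)<.02)&(z>.317)&(z<.34))):
        m=(m&ok).astype(np.uint8);k,L,st,ct=cv2.connectedComponentsWithStats(m);i=1+np.argmax(st[1:,4]);m=(L==i)
        v,uu=np.nonzero(m);H=cv2.convexHull(np.c_[uu,v].astype(np.float32));M=cv2.moments(H);C[n,nm]=(M['m10']/M['m00'],M['m01']/M['m00'])
        print(n,nm,m.sum(),C[n,nm],cv2.fitEllipse(H) if len(H)>4 else '')
f,e=tri(C['top','front'],C['side','front']);p,e2=tri(C['top','post'],C['side','post'])
print('front',f,e,'post',p,e2);w=f[:2]-p[:2];print('dist',np.hypot(*w),'yaw',np.degrees(np.arctan2(w[1],w[0])))
w/=np.hypot(*w); print('focus by post',p[:2]+.2*w)
E
```

```text
top front 268 (133.73956262425446, 189.7329357190192) ((133.73745727539062, 189.69544982910156), (13.969462394714355, 23.923795700073242), 51.558502197265625)
top post 71 (79.50980392156862, 137.92717086834733) ((79.43465423583984, 137.93553161621094), (8.734082221984863, 9.546481132507324), 118.53671264648438)
side front 308 (192.8973932334997, 282.8546866333888) ((192.6343536376953, 282.8584899902344), (13.295401573181152, 32.09782409667969), 167.7947235107422)
side post 121 (117.23809523809523, 225.0) ((117.3433837890625, 225.0384979248047), (12.037437438964844, 12.880946159362793), 61.98334503173828)
front [0.59256343 0.35816949 0.16766054] 0.0008220367268067411 post [0.66153873 0.41821249 0.32123923] 0.0021087157280793418
dist 0.09144809350586762 yaw -138.96043086120255
focus by post [0.51068746 0.28689647]
```

apply_moves --steps '[[[0,0,0],[0,0,0.0025],0.2],[[0,0,0],[0,0,0],0.2],[[0,0,0],[0,0,0],0.2],[[0,0,0],[0,0,0],0.2],[[0,0,0],[0,0,0],0.2],[[0,0,0],[0,0,0],0.2],[[0,0,0],[0,0,0],0.2],[[0,0,0],[0,0,0],0.2]]'

```text
clock: 17.42
eef_pos: [0.513, 0.2806, 0.1637]
tool_rot: [0.936, 0.352, -0.0, 0.0]
ft_force: [1.0, 0.6, -0.3]
grip_width: 0.0242
grasp_force: 58.8
```

```bash
python3 - <<'E'
from h import *
E=[];Q=[]; ims=[]
for i in range(8):
    p,d=camera('side'); ims.append(p.astype(float)); o=bot.get_obs();E.append(o['eef_pos']);Q.append(o['tool_rot'])
E=np.array(E); print(E.mean(0),E.std(0)); Rm=R.from_quat(Q).mean().as_matrix(); print(Rm.round(4)); print('x ang',np.degrees(np.arctan2(Rm[1,0],Rm[0,0])))
t=E.mean(0); p=np.mean(ims,0).astype(np.uint8); cv2.imwrite('side6.png',p[:,:,::-1])
c=t+Rm@[-.0008,0,-.0027]
a=np.radians(np.arange(0,360,45))
for dx in(.005,-.005): print(proj('side',[c+Rm@[dx,.013*np.cos(k),-.013*np.sin(k)] for k in a]).round(1).tolist())
h=cv2.cvtColor(p,cv2.COLOR_RGB2HSV).astype(int); m=((h[...,0]<14)|(h[...,0]>170))&(h[...,1]>75); m[:240]=0;m[285:]=0;m[:,:235]=0;m[:,275:]=0
for v in range(250,280):
    if m[v].any(): print(v,np.nonzero(m[v])[0].tolist())
F=np.array([.511,.2862,.1667]); print('delta in tool',Rm.T@(F-c)*1000)
E
```

```text
[0.51292047 0.28072373 0.1636944 ] [1.35841556e-05 3.05781812e-05 9.36717797e-06]
[[ 0.7518  0.6594  0.    ]
 [ 0.6594 -0.7518 -0.    ]
 [-0.      0.     -1.    ]]
x ang 41.25626006931091
[[250.5, 259.3], [251.4, 257.2], [253.3, 259.4], [255.1, 264.7], [255.8, 270.0], [254.9, 272.1], [253.0, 269.7], [251.2, 264.5]]
[[255.9, 257.9], [256.8, 255.8], [258.7, 257.9], [260.6, 263.2], [261.3, 268.5], [260.3, 270.6], [258.4, 268.3], [256.5, 263.1]]
256 [251, 257, 258]
257 [250, 251, 252, 256, 257, 258, 259]
258 [250, 251, 252, 257, 258, 259]
259 [250, 251, 252]
260 [250, 251, 252]
261 [250, 251, 252]
262 [251, 252]
263 [251, 252]
delta in tool [ 2.96742923 -5.38326083 -0.30568775]
```

The visible copper edges at (250-252, 256-263) match the predicted ring position to within about 1 px. I'll apply the small correction.

apply_moves --steps '[[[0.008,-0.014,-0.0015],[0,0,0],0.2],[[0.007,-0.013,0],[0,0,0],0.2],[[0,0,0],[0,0,0],0.2],[[0,0,0],[0,0,0],0.2],[[0,0,0],[0,0,0],0.2],[[0,0,0],[0,0,0],0.2],[[0,0,0],[0,0,0],0.2],[[0,0,0],[0,0,0],0.2]]'

```text
clock: 18.48
eef_pos: [0.5116, 0.2867, 0.164]
tool_rot: [0.936, 0.352, -0.0, 0.0]
ft_force: [-0.3, -0.6, -0.4]
grip_width: 0.0236
grasp_force: 58.8
```

```bash
python3 - <<'E'
from h import *
P=[camera('side') for _ in range(4)]; o=bot.get_obs()
Rm=R.from_quat(o['tool_rot']).as_matrix();c=o['eef_pos']+Rm@[-.0008,0,-.0027]
print(c,(Rm.T@(np.array([.511,.2862,.1667])-c)*1000).round(2),np.degrees(np.arctan2(Rm[1,0],Rm[0,0])),Rm[2],abs(o['joint_vel']).max(),o['grasp_force'])
p=P[-1][0]; p2,_=camera('top')
cv2.imwrite('pics/g7.png',np.hstack([cv2.resize(p[200:330,150:320,::-1],(398,300),interpolation=2),cv2.resize(p2[60:260,200:465,::-1],(398,300),interpolation=2)]))
# relative check in the side view alone: front ring hull now vs before
E
```

```text
[0.51105254 0.28616708 0.16670131] [-0.02 -0.06  0.  ] 41.25098173085742 [ 5.05912724e-06  3.29898829e-06 -1.00000000e+00] 0.0008017235151305731 58.84820803999901
```

View pics/g7.png

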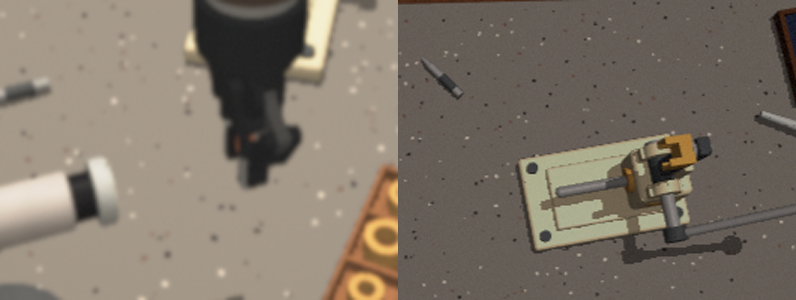

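The ring is held in front of the lens, at side crop (240,142). The mandrel is bare and the lever is fully back, and nothing else has moved. Handing in.

```bash
python3 -c "
from workcell import bot
print(bot.job_done())"
```

```text
the job is handed in; nothing more can be done
None
```

I handed the job in at about 19 s of the 58 s, with the lever back at its stop and the ring held still at my measured focus point, 100 mm in front of the lens and square to it; that point is probably good to about 2 mm, and I saw nothing else moved.

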